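# Walk the mini keg onto its dispensing mat and latch it

## Task

Raise the red hold-down lever on the dispensing post fully (push its tail down), then walk the heavy steel keg by its handle onto the round black mat: rock it up on the rim nearest the robot first, swing the other side forward, set it down, then do the same on the far rim, and so on alternately, at least two gaining steps on each rim, never lifting the keg clear of the counter. Let go with the keg upright and wholly on the mat while the lever is still up, then press the lever's front arm fully down over the keg's top. Do not tip the keg over or disturb the other things on the counter.

Things in the scene. Friction and masses are not known exactly. Their poses are not given: they have to be found in the camera images.
- keg: Loose stainless mini keg with green band and black rubber foot ring: cylinder 118 mm across, 185 mm tall, plus a handle on top; 1.3 to 2 kg. Origin: centre of its underside; z along its axis. Its x axis points within about 30 degrees of the mat; +y is the side nearest the robot. Starts 110 to 190 mm from the mat's centre on the flat bare counter (z = 0), which it grips well.
- keg_handle (a point): Middle of the keg's black handle bar, on the keg's axis 227 mm above its underside. The bar (80 mm long, 16 mm thick, 16 mm high) runs along the keg's y axis, 34 mm clear above the top face, on a 12 mm wide steel leg near each end.
- keg_rim_near (a point): Point on the keg's bottom rim on the side nearest the robot, 59 mm from the axis along the keg's +y. Counts as resting when under 6 mm high, raised when over 10 mm.
- keg_rim_far (a point): The same on the opposite side of the bottom rim, 59 mm along the keg's -y.
- dock: Fixed dispensing dock. Origin: centre of its round black mat (160 mm across, flush with the counter, with a grey circle 121 mm across). Its y axis points from the mat to the post, away from the keg's start; z up. Dark steel post (34 x 22 mm, on a 90 x 60 mm foot plate 10 mm thick) centred 135 mm along y; it carries the lever.
- catch (a joint): Red hold-down lever, a rocker in the dock's y-z plane. 0 = front arm level, fully down; grows as the front arm rises, to a stop at 1.0 rad. Stays where it is left; turning it takes about 0.2 N m. Push down on the tail to raise it, on the front arm to lower it. Starts at 0 to 0.2.
- catch_hinge (a point): The lever's pivot (axis along the dock's x), 207 mm above the counter, 135 mm along the dock's y. The front arm (18 mm wide, 10 mm thick, 101 mm long) points from here back over the mat; the tail (95 mm long, 10 mm thick) points the other way, upward by 0.5 rad when the lever is at 0.
- catch_tail (a point): Middle of the upper face of the 30 x 34 mm thumb pad on the tail, 80 mm from the pivot; push it down about 75 mm to raise the lever from 0 to its stop.
- catch_foot (a point): Upper face of the front arm above its rubber foot, 91 mm from the pivot. With the lever at 0 the foot hangs 5 mm above the keg's top face level, over the keg's rim.
- jar: Bystander, to be left alone: a 76 mm wide, 110 mm tall amber jar with a brass lid. Origin: centre of its underside.
- can: Bystander, to be left alone: a 75 mm wide, 105 mm tall blue food can. Origin: centre of its underside.
- mug: Bystander, to be left alone: an 82 mm wide, 92 mm tall blue mug. Origin: centre of its underside.
- carton: Bystander, to be left alone: an upright blue carton, 55 x 140 mm, 190 mm tall. Origin: centre of its underside.
- cleaner: Bystander, to be left alone: a white bottle with a red cap, 70 mm wide, 220 mm tall. Origin: centre of its underside.
- tin: Bystander, to be left alone: a yellow tin, 100 mm wide, 130 mm tall. Origin: centre of its underside.
Not all that is in view belongs to the job. Leave any brown or purple look-alike of the keg alone.

How it is judged:
By the outcome, as a careful person would: the job done as asked, in the order asked, and still so for the second after the job is handed in, with the robot touching nothing.
It also fails if it takes over 67 s, if anything falls off the work surface, if the arm or the gripper's body presses on something with over 40 N, if the wrist force passes 120 N, or if a joint passes its speed limit or range.

## Robot

A 6-joint arm with a two-finger parallel gripper is mounted at the origin on the work surface. World frame = base frame: x ahead of the robot, y to its left, z up, the work surface at z = 0. Lengths are in m, angles in rad, forces in N, time in s.
With the tool pointing down it reaches from about 0.375 to 0.9 m from the base axis. Payload 3.1 kg.
Tool frame: the origin (TCP) lies at the very end of the fingers, on their centre line; the grasp point (between the pads) lies 19 mm behind it; z points along the fingers, y is the line along which they close (so a half turn about z gives the same grasp; the last joint's range is limited). The gripper opens to 87 mm and grips with 3 to 60 N. Pads are 19 mm wide; open, the fingers measure 117 mm over their backs; the gripper's body (75 mm by 190 mm) begins 51 mm behind the grasp point.
Start: joints at [-1.371, 0.527, 1.433, -0, 1.181, -0.178], TCP at [0.231, -0.581, 0.194] pointing down, gripper open.
Joint ranges: [-3.08, 3.08], [-0.75, 2.2], [0.22, 2.44], [-1.43, 4.57], [0, 2.65], [-2.85, 2.85]. Speed limits (rad/s): [2.79, 2.79, 3.14, 3.14, 3.14, 3.14].

## Interface

Orientations are given as a unit quaternion [x, y, z, w].
In Python, from rig import status, viewer, robot gives the robot as it stands.
- The arm moves only by the tool arm_command, never from a script. Its arguments are lists of equal length, an entry for each row: "delta_rot": the turn, a rotation vector about the tool's x, y, z in degrees, a list of three; "delta_pos": the shift along the tool's x, y, z in m, a list of three; "gripper": the closure, from -1 (fully open) to 1 (shut). In form: {"delta_rot": [[rx, ry, rz], ...], "delta_pos": [[dx, dy, dz], ...], "gripper": [gripper, ...]}. A call has 1 to 12 rows; each row is the pose to reach, as a shift and turn from the pose commanded when the call began, along the tool's axes at that moment; what a row does not reach only later rows make up. A row lasts 1/12 s, in which the tool goes at most 41.7 mm and 7.16 degrees, less where a joint would pass 70% of its speed; a pose out of reach is approached as far as the arm can. A call with a gripper value outside its range is refused whole. The fingers move at their own pace and stop on an object; "grip_force" is the grip in N (left out, the last holds). Time passes only in rows, so rows that repeat a pose let the fingers close. It gives the time, the measured TCP pose, the force, the opening and the grip force at its end, in the units of the state.
- status.get_obs(): the state, without advancing time (a new reading comes with each control period).
- viewer.camera(name): name is "scene" or "top"; returns a dict with "pixels" (420x560x3 uint8, blue, green, red), "fx", "fy", "cx", "cy" (pixels), "pose" (4x4, takes a point from camera to world coordinates). Camera axes: x right, y down, z forward; pixel columns grow to the right and rows downward; lengths in m; the calibration is good to about 2 mm. A picture is of the moment at which its call begins. There is no depth.
- robot.hand_in(): hands the job in; it is judged then, once.
The state is a dict: "time": time; "q": joint angles; "joint_velocities": joint speeds; "joint_torque": joint torques, N m; "position": TCP position; "tool_rot": TCP orientation; "ft_force": force on the tool from outside, world axes, zero at the start; "moment": the same for the moment, N m; "grip_width": finger opening in m; "grip_force": force on a finger pad.
Only numpy, scipy, OpenCV 4.12 (cv2) and the standard library are available. Lean on these libraries where they do the work, as an engineer would, in place of code of your own. Each camera call takes 0.05 s, during which the arm holds its last target. There are 200 camera calls.

## Working session

There is one attempt and no reset: what is moved stays moved. The work goes in short steps, Python scripts to look and compute and a tool call to move; the robot and the scene stay as the last step left them, time stands still between calls to the robot, and variables do not carry over. Pictures are saved under pics/ and viewed, at most 10 in all, crops included, and the job is handed in when it is done.

Besides the shell and the picture viewer there is one more tool, called by a JSON object that holds its "fn" and its "kwargs". arm_command: Moves the arm, as the interface text tells. Its arguments: {"type":"object","properties":{"delta_rot":{"type":"array","items":{"type":"array","items":{"type":"number"}}},"delta_pos":{"type":"array","items":{"type":"array","items":{"type":"number"}}},"gripper":{"type":"array","items":{"type":"number"}},"grip_force":{"type":"number"}},"required":["delta_rot","delta_pos","gripper"]}

```bash
mkdir -p pics
python3 - <<'E'
from rig import status, viewer
import cv2,numpy as np
for n in("scene","top"):
    c=viewer.camera(n); cv2.imwrite(f"pics/{n}0.png",c["pixels"]); print(n,c["fx"],c["cx"],c["cy"],np.round(c["pose"],3).tolist())
print(status.get_obs())
E
```

```text
scene 396.8043219958925 283.7837020141897 213.5199451796538 [[0.067, 0.951, -0.3, 0.819], [0.998, -0.062, 0.025, -0.097], [0.006, -0.301, -0.953, 1.198], [0.0, 0.0, 0.0, 1.0]]
top 486.56133948584306 273.6301679238995 204.68638469595288 [[-0.016, -0.996, 0.091, 0.353], [-1.0, 0.015, -0.015, -0.042], [0.014, -0.091, -0.996, 1.473], [0.0, 0.0, 0.0, 1.0]]
{'time': 0.1, 'q': array([-1.37150227e+00,  5.28349614e-01,  1.43379292e+00, -3.54483559e-05,
        1.18144139e+00, -1.78502107e-01]), 'joint_velocities': array([ 0.00071391, -0.00251771, -0.0036555 , -0.0015702 ,  0.00252952,
       -0.00056517]), 'joint_torque': array([-1.10897785e-03, -4.40985417e+01, -1.77151233e+01,  6.35217852e-02,
        5.33868000e-02, -4.18219111e-05]), 'position': array([ 0.23041295, -0.5801835 ,  0.1935781 ]), 'tool_rot': array([ 9.82209993e-01,  1.87783222e-01, -2.67404306e-05, -9.95412530e-04]), 'ft_force': array([0.49190672, 0.2779308 , 0.15701798]), 'moment': array([-0.03023393,  0.01058434,  0.02663383]), 'grip_force': 0.0, 'grip_width': 0.08688238011638012}
```

View pics/scene0.png

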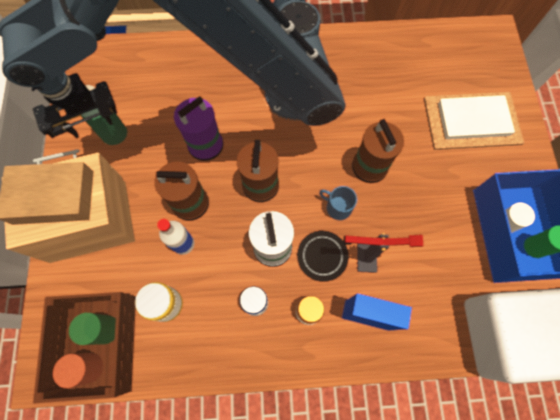

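View pics/top0.png

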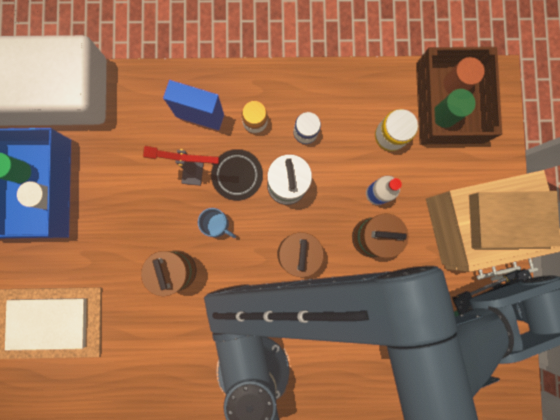

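The scene view shows the keg at about (271,238) with its handle at (269,229). The mat is at (323,256), the post foot at (368,262), and the red lever runs from (345,240) to its tail pad at (418,241). In the top view the keg is at (290,178), the mat at (236,175) and the lever from (148,153) to (218,160).

```bash
cat > h.py <<'E'
from rig import status, viewer
import cv2,numpy as np
from scipy.spatial.transform import Rotation as R
np.set_printoptions(precision=4,suppress=True)
def ray(c,p):
    d=np.array([(p[0]-c["cx"])/c["fx"],(p[1]-c["cy"])/c["fy"],1]); return c["pose"][:3,3],c["pose"][:3,:3]@d
def onz(c,p,z):
    o,d=ray(c,p); return o+d*(z-o[2])/d[2]
def tri(cs,ps):
    A=np.zeros((3,3));b=np.zeros(3);r=[ray(c,p) for c,p in zip(cs,ps)]
    for o,d in r:
        d=d/np.linalg.norm(d);P=np.eye(3)-np.outer(d,d);A+=P;b+=P@o
    x=np.linalg.solve(A,b); o,d=r[0];d=d/np.linalg.norm(d)
    return x,np.linalg.norm((np.eye(3)-np.outer(d,d))@(x-o))
def proj(c,X):
    q=c["pose"][:3,:3].T@(np.array(X)-c["pose"][:3,3]); return np.array([c["fx"]*q[0]/q[2]+c["cx"],c["fy"]*q[1]/q[2]+c["cy"]])
def blobs(m,roi,mn=15):
    x0,y0,x1,y1=roi; k=np.zeros(m.shape,np.uint8);k[y0:y1,x0:x1]=m[y0:y1,x0:x1]
    cn,_=cv2.findContours(k,cv2.RETR_EXTERNAL,cv2.CHAIN_APPROX_NONE)
    return sorted([c for c in cn if cv2.contourArea(c)>mn],key=cv2.contourArea,reverse=True)
def show(c,roi,f,n):
    x0,y0,x1,y1=roi; cv2.imwrite(n,cv2.resize(c["pixels"][y0:y1,x0:x1],None,fx=f,fy=f,interpolation=cv2.INTER_CUBIC))
def tool(): 
    o=status.get_obs(); return o,R.from_quat(o["tool_rot"])
E
python3 - <<'E'
from h import *
S=viewer.camera("scene");T=viewer.camera("top")
a=S["pixels"][200:300,230:430];b=T["pixels"][120:220,140:340]
cv2.imwrite("pics/z.png",np.vstack([cv2.resize(x,None,fx=3,fy=3,interpolation=cv2.INTER_CUBIC) for x in(a,b)]))
for c,rk,rl in((S,(300,228,350,285),(340,228,430,255)),(T,(208,148,264,204),(138,140,222,170))):
    h=cv2.cvtColor(c["pixels"],cv2.COLOR_BGR2HSV); g=c["pixels"].max(2)
    red=((h[...,0]<8)|(h[...,0]>172))&(h[...,1]>170)&(h[...,2]>90)
    L=blobs(red.astype(np.uint8),rl)
    for l in L[:3]:
        p=l[:,0,:]; print("red",cv2.contourArea(l),p[p[:,0].argmin()],p[p[:,0].argmax()],cv2.minAreaRect(l))
    for th in(60,80):
        D=blobs(((g<th)).astype(np.uint8),rk)
        for d in D[:1]:
            e=cv2.fitEllipse(cv2.convexHull(d)); print("mat",th,cv2.contourArea(d),e,onz(c,e[0],0))
E
```

```text
red 550.5 [344 237] [423 244] ((383.5, 240.5), (11.0, 79.0), 90.0)
mat 60 1754.0 ((322.9798278808594, 255.51783752441406), (47.903953552246094, 48.95537185668945), 93.27246856689453) [0.5837 0.0461 0.    ]
mat 80 1844.5 ((322.8359375, 255.47525024414062), (49.07305145263672, 50.467350006103516), 92.8764877319336) [0.5835 0.0457 0.    ]
red 496.0 [143 153] [218 162] ((180.64450073242188, 156.56069946289062), (75.49639129638672, 11.25223159790039), 8.746162414550781)
mat 60 17.0 ((224.46530151367188, 178.45767211914062), (6.334506988525391, 9.639939308166504), 110.26546478271484) [0.5703 0.0835 0.    ]
mat 80 1864.5 ((236.39920043945312, 174.49136352539062), (49.31666564941406, 50.112972259521484), 84.85369873046875) [0.582 0.047 0.   ]
```

View pics/z.png

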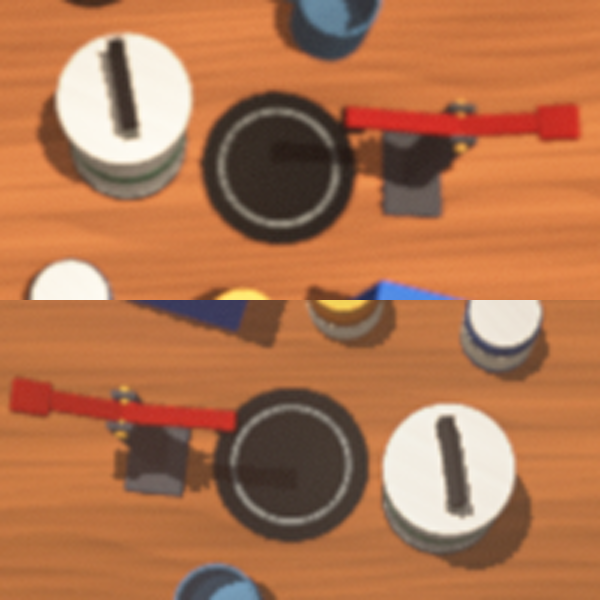

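The zoomed crop (scene above, top below) shows the handle bar ends at scene crop (114,42) and (128,133), top crop (446,420) and (458,510). The lever front ends at (347,118) and (234,420), the pad is at (558,122) and (32,396), and the hinge bolts are at (460,130) and (123,412).

Run:
```python
from h import *
S=viewer.camera("scene");T=viewer.camera("top")
s=lambda x,y:(230+x/3-.33,200+y/3-.33); t=lambda x,y:(140+x/3-.33,120+(y-300)/3-.33)
for n,a,b in(("hA",(114,42),(446,420)),("hB",(128,133),(458,510)),("front",(347,118),(234,420)),("padc",(558,122),(32,396)),("hinge",(460,130),(123,412))):
    print(n,*tri((S,T),(s(*a),t(*b))))
P=[]
for c,r in((S,(240,200,300,275)),(T,(265,150,315,205))):
    h=cv2.cvtColor(c["pixels"],cv2.COLOR_BGR2HSV)
    w=blobs(((h[...,2]>170)&(h[...,1]<60)).astype(np.uint8),r)[0]; e=cv2.fitEllipse(cv2.convexHull(w)); print(e,onz(c,e[0],.185)); P.append(e[0])
    # handle
    g=c["pixels"].max(2); x,y=np.int32(e[0])
    for d in blobs((g<90).astype(np.uint8),(x-20,y-22,x+20,y+22))[:1]:
        R_=cv2.minAreaRect(d); q=cv2.boxPoints(R_); print(R_,[onz(c,p,.235) [:2] for p in q],onz(c,R_[0],.235))
```

```text
hA [ 0.5566 -0.1024  0.3708] 0.007527531199346881
hB [ 0.5347 -0.1151 -0.0068] 0.008360362650244093
front [0.5877 0.0816 0.2176] 0.000623528796411166
padc [0.6072 0.2524 0.2375] 0.0003241040594085717
hinge [0.6    0.1815 0.1975] 0.0006195810453499755
((270.96234130859375, 232.96031188964844), (43.39938735961914, 44.184749603271484), 95.63055419921875) [ 0.5509 -0.1071  0.185 ]
((270.1040344238281, 228.07196044921875), (28.80055809020996, 4.4721360206604), 79.69515228271484) [array([ 0.5142, -0.1181]), array([ 0.5128, -0.1068]), array([ 0.5875, -0.0982]), array([ 0.5888, -0.1092])] [ 0.5513 -0.108   0.235 ]
((289.1357116699219, 176.1962890625), (43.274417877197266, 43.6009635925293), 126.07501220703125) [ 0.5466 -0.105   0.185 ]
((290.6622009277344, 173.9729766845703), (28.441024780273438, 4.274373531341553), 80.53767395019531) [array([ 0.5806, -0.0959]), array([ 0.5823, -0.1068]), array([ 0.5092, -0.1174]), array([ 0.5076, -0.1065])] [ 0.5448 -0.1066  0.235 ]
```

```bash
cat >> h.py <<'E'
def delta(pos,yaw,tilt=np.eye(3)):
    """pos world TCP, yaw = world angle (deg) of tool y with tool down -> (rot deg, shift) in tool axes"""
    o,r=tool(); y=np.radians(yaw); Y=np.array([np.cos(y),np.sin(y),0]);Z=np.array([0,0,-1.]);X=np.cross(Y,Z)
    Q=R.from_matrix(tilt@np.c_[X,Y,Z])
    return np.degrees((r.inv()*Q).as_rotvec()).round(1),r.inv().apply(np.array(pos)-o["position"]).round(4)
E
python3 - <<'E'
from h import *
o,r=tool();p=o["position"]
print(delta([p[0],p[1],.36],-68.3)); print(delta([.607,.251,.36],-7))
E
```

```text
(array([-0. , -0. , -0.1]), array([ 0.    , -0.0001, -0.1659]))
(array([ -0. ,  -0. , -61.4]), array([ 0.6567, -0.6342, -0.1653]))
```

{"fn": "arm_command", "kwargs": {"delta_rot": [[0,0,0],[0,0,0],[0,0,0],[0,0,0],[0,0,-6],[0,0,-12],[0,0,-18],[0,0,-24],[0,0,-30],[0,0,-36],[0,0,-42],[0,0,-48]], "delta_pos": [[0,0,-0.041],[0,0,-0.082],[0,0,-0.123],[0,0,-0.165],[0.028,-0.027,-0.165],[0.056,-0.054,-0.165],[0.084,-0.081,-0.165],[0.112,-0.108,-0.165],[0.14,-0.135,-0.165],[0.168,-0.162,-0.165],[0.196,-0.189,-0.165],[0.224,-0.216,-0.165]], "gripper": [1,1,1,1,1,1,1,1,1,1,1,1], "grip_force": 20}}

```text
time: 1.3
position: [0.3594, -0.2956, 0.3596]
tool_rot: [0.82, 0.573, 0.0, 0.0]
ft_force: [0.5, -1.2, -0.2]
grip_width: 0.015
grip_force: 0.0
```

Run:
```python
from h import *
o,r=tool();print(o["time"],o["position"],delta([.607,.251,.36],-7),delta([.607,.251,.26],-7))
```

```text
1.3 [ 0.3594 -0.2956  0.3596] (array([  0. ,   0. , -13.1]), array([ 0.5984,  0.0448, -0.0004])) (array([  0. ,   0. , -13.1]), array([0.5984, 0.0448, 0.0996]))
```

{"fn": "arm_command", "kwargs": {"delta_rot": [[0,0,-2],[0,0,-4],[0,0,-6],[0,0,-8],[0,0,-10],[0,0,-12],[0,0,-13],[0,0,-13],[0,0,-13],[0,0,-13],[0,0,-13],[0,0,-13]], "delta_pos": [[0.04,0.003,0],[0.08,0.006,0],[0.12,0.009,0],[0.16,0.012,0],[0.2,0.015,0],[0.24,0.018,0],[0.28,0.021,0],[0.32,0.024,0],[0.36,0.027,0],[0.4,0.03,0],[0.44,0.033,0],[0.48,0.036,0]], "gripper": [1,1,1,1,1,1,1,1,1,1,1,1]}}

```text
time: 2.3
position: [0.5601, 0.1421, 0.3595]
tool_rot: [0.751, 0.66, -0.0, 0.0]
ft_force: [0.8, -0.8, 0.8]
grip_width: 0.0003
grip_force: 0.0
```

{"fn": "arm_command", "kwargs": {"delta_rot": [[0,0,0],[0,0,0],[0,0,0],[0,0,0]], "delta_pos": [[0.04,0,0],[0.08,0,0],[0.118,-0.018,0],[0.118,-0.018,0]], "gripper": [1,1,1,1]}}

```text
time: 2.63
position: [0.5544, 0.2666, 0.3588]
tool_rot: [0.748, 0.663, 0.0, -0.002]
ft_force: [-0.8, -1.2, 0.4]
grip_width: 0.0007
grip_force: 0.0
```

Run:
```python
from h import *
o,r=tool();print(o["time"],o["position"],delta([.607,.251,.26],-7))
```

```text
2.6333 [0.5544 0.2666 0.3588] (array([-0.2, -0.2,  0.1]), array([-0.0096,  0.0544,  0.0986]))
```

{"fn": "arm_command", "kwargs": {"delta_rot": [[0,0,0],[0,0,0],[0,0,0],[0,0,0],[0,0,0],[0,0,0],[0,0,0],[0,0,0],[0,0,0],[0,0,0],[0,0,0],[0,0,0]], "delta_pos": [[-0.005,0.028,0.02],[-0.01,0.054,0.05],[-0.01,0.054,0.09],[-0.01,0.054,0.11],[-0.01,0.054,0.12],[-0.01,0.054,0.13],[-0.01,0.054,0.14],[-0.01,0.054,0.15],[-0.01,0.054,0.16],[-0.01,0.054,0.168],[-0.01,0.054,0.176],[-0.01,0.054,0.18]], "gripper": [1,1,1,1,1,1,1,1,1,1,1,1]}}

```text
time: 3.63
position: [0.6098, 0.243, 0.1792]
tool_rot: [0.751, 0.66, 0.001, 0.0]
ft_force: [1.5, 1.5, 2.6]
grip_width: 0.0005
grip_force: 1.4
```

{"fn": "arm_command", "kwargs": {"delta_rot": [[0,0,0],[0,0,0],[0,0,0]], "delta_pos": [[0,0,0.004],[0,0,0.007],[0,0,0.01]], "gripper": [1,1,1]}}

```text
time: 3.88
position: [0.6096, 0.2422, 0.1696]
tool_rot: [0.751, 0.66, 0.0, 0.001]
ft_force: [0.2, 0.6, 3.5]
grip_width: 0.0005
grip_force: 1.6
```

{"fn": "arm_command", "kwargs": {"delta_rot": [[0,0,0],[0,0,0]], "delta_pos": [[0,0,0.003],[0,0,0.005]], "gripper": [1,1]}}

```text
time: 4.05
position: [0.6094, 0.2418, 0.1643]
tool_rot: [0.751, 0.66, -0.0, 0.0]
ft_force: [-0.2, -0.7, 2.7]
grip_width: 0.0006
grip_force: 1.5
```

{"fn": "arm_command", "kwargs": {"delta_rot": [[0,0,0],[0,0,0]], "delta_pos": [[0,0,0.002],[0,0,0.003]], "gripper": [1,1]}}

```text
time: 4.22
position: [0.6091, 0.2422, 0.1612]
tool_rot: [0.751, 0.66, -0.0, -0.0]
ft_force: [0.2, -0.6, 3.5]
grip_width: 0.0003
grip_force: 1.4
```

{"fn": "arm_command", "kwargs": {"delta_rot": [[0,0,0],[0,0,0]], "delta_pos": [[0,0,0.003],[0,0,0.005]], "gripper": [1,1]}}

```text
time: 4.38
position: [0.6092, 0.2425, 0.1562]
tool_rot: [0.751, 0.66, -0.0, -0.0]
ft_force: [0.6, -0.5, 3.2]
grip_width: 0.0002
grip_force: 1.4
```

Run:
```python
from h import *
S=viewer.camera("scene");print(status.get_obs()["ft_force"])
show(S,(300,190,460,310),5,"pics/l1.png")
```

```text
[1.5883 0.3105 3.0076]
```

View pics/l1.png

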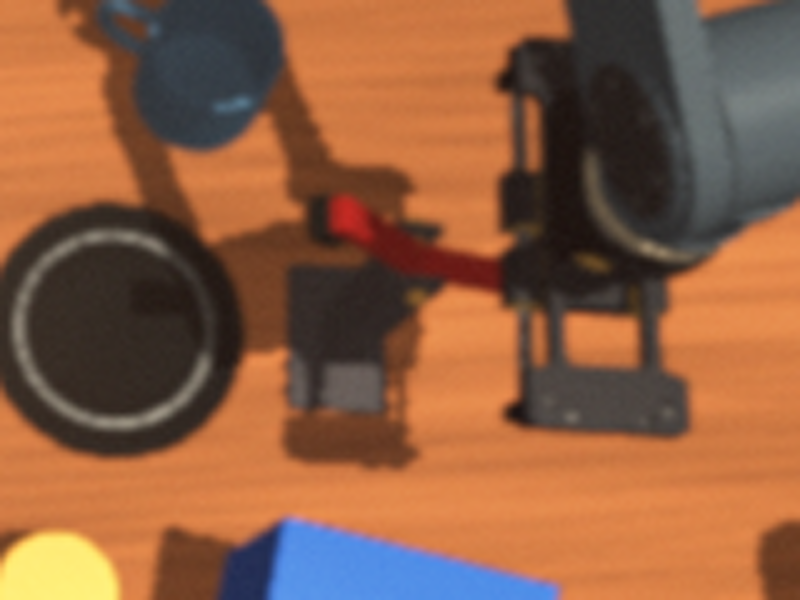

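The crop shows the lever well raised, with the front tip at crop (345,212), full-frame (369,232), and the black foot at (320,217).

Run:
```python
from h import *
S=viewer.camera("scene");H=np.array([.599,.1806,.207]);d=np.array([.1185,.993,0])
for a in(.1,.7,.8,.9,1.0,1.1):
    print(a,proj(S,H-d*.101*np.cos(a)+[0,0,.101*np.sin(a)]),"pad z",H[2]+.08*np.sin(.5-a))
```

```text
0.1 [345.1962 238.8509] pad z 0.23815346738469204
0.7 [358.3304 233.869 ] pad z 0.1911064535363951
0.8 [361.777  233.2391] pad z 0.18335838346709282
0.9 [365.5102 232.693 ] pad z 0.17584653261530794
1.0 [369.4897 232.239 ] pad z 0.16864595691166376
1.1 [373.6699 231.8846] pad z 0.16182860212839714
```

{"fn": "arm_command", "kwargs": {"delta_rot": [[0,0,0],[0,0,0]], "delta_pos": [[0,0,0.002],[0,0,0.004]], "gripper": [1,1]}}

```text
time: 4.65
position: [0.6095, 0.2426, 0.1538]
tool_rot: [0.751, 0.66, 0.0, 0.0]
ft_force: [-4.2, -1.4, 17.8]
grip_width: 0.0004
grip_force: 7.7
```

{"fn": "arm_command", "kwargs": {"delta_rot": [[0,0,0],[0,0,0]], "delta_pos": [[0,0,0.002],[0,0,0.004]], "gripper": [1,1]}}

```text
time: 4.82
position: [0.6096, 0.2426, 0.1534]
tool_rot: [0.751, 0.66, 0.001, 0.001]
ft_force: [-7.8, -2.8, 32.2]
grip_width: 0.0005
grip_force: 14.0
```

Run:
```python
from h import *
o,r=tool();print(delta([o["position"][0],o["position"][1],.37],-7.4),delta([.5484,-.1065,.37],-82.5))
# plan
import itertools
c0=np.array([.5484,-.1065]);M=np.array([.583,.0465]);p0=97.5;da=83.2
d=np.array([np.cos(np.radians(da)),np.sin(np.radians(da))]); dx=np.array([d[1],-d[0]])
yh=lambda p:np.array([-np.sin(np.radians(p)),np.cos(np.radians(p))])
best=[]
def sim(seq):
    c=c0.copy();p=p0;out=[]
    for k,q in enumerate(seq):
        s=1 if k%2==0 else -1
        c=c+s*.059*(yh(p)-yh(q));p=q;out.append((c.copy(),q))
    return out
rng=np.random.default_rng(0)
for n in(5,6,7,8):
  best=None
  for _ in range(60000):
    a=rng.uniform(20,45,n); 
    seq=[da+ (a[k] if k%2==0 else -a[k])+(0) for k in range(n)]
    o=sim(seq); e=o[-1][0]-M; L=[np.dot(e,dx),np.dot(e,d)+.009]
    cost=np.hypot(*L)*1000+ .02*max(0,38-a[-1])**2*20+.3*max(a[:-1])
    if best is None or cost<best[0]: best=(cost,seq,o,L)
  print(n,best[0],np.round(np.array(best[1])-da,1),np.round(best[3],4)); 
  for c,q in best[2]: print("   ",c,round(q,1))
```

```text
(array([ 0.1, -0. ,  0.1]), array([ 0.    ,  0.0004, -0.2166])) (array([ 0.1, -0.1, 75.2]), array([-0.3541, -0.0158, -0.2167]))
5 59.48533737422844 [ 21.2 -20.2  22.3 -20.5  35.5] [-0.0274  0.0421]
    [ 0.5471 -0.0996] 104.4
    [ 0.5516 -0.0582] 63.0
    [ 0.5559 -0.0156] 105.5
    [0.5603 0.0272] 62.7
    [0.5597 0.0826] 118.7
6 102.67833180780991 [ 22.8 -21.2  20.  -22.6  20.8 -44.4] [-0.0046  0.0957]
    [ 0.5466 -0.0979] 106.0
    [ 0.5512 -0.0539] 62.0
    [ 0.5565 -0.0128] 103.2
    [0.5625 0.0297] 60.6
    [0.5684 0.0729] 104.0
    [0.5887 0.1332] 38.8
7 155.99571075758396 [ 24.4 -21.9  22.6 -22.7  21.3 -20.3  41.9] [-0.0322  0.1452]
    [ 0.5461 -0.0964] 107.6
    [ 0.5506 -0.0503] 61.3
    [ 0.5556 -0.0059] 105.8
    [0.5611 0.0392] 60.5
    [0.5669 0.0831] 104.5
    [0.5714 0.1247] 62.9
    [0.5672 0.1855] 125.1
8 214.88772218685708 [ 31.6 -21.6  21.  -21.3  23.7 -21.3  21.4 -33.1] [-0.0239  0.1942]
    [ 0.5435 -0.0895] 114.8
    [ 0.5451 -0.0367] 61.6
    [0.5504 0.0058] 104.2
    [0.5556 0.048 ] 61.9
    [0.56  0.093] 106.9
    [0.5644 0.138 ] 61.9
    [0.5694 0.1806] 104.6
    [0.5812 0.2332] 50.1
```

{"fn": "arm_command", "kwargs": {"delta_rot": [[0,0,0],[0,0,0],[0,0,0],[0,0,0],[0,0,0],[0,0,0]], "delta_pos": [[0,0,-0.04],[0,0,-0.08],[0,0,-0.12],[0,0,-0.16],[0,0,-0.2],[0,0,-0.215]], "gripper": [1,1,1,1,1,1]}}

```text
time: 5.32
position: [0.6111, 0.2433, 0.37]
tool_rot: [0.751, 0.66, 0.004, 0.002]
ft_force: [0.6, -0.1, 1.0]
grip_width: 0.0005
grip_force: 0.0
```

```bash
cat > plan.py <<'E'
from h import *
M=np.array([.583,.0465]);da=83.2
d=np.array([np.cos(np.radians(da)),np.sin(np.radians(da))]); dx=np.array([d[1],-d[0]])
yh=lambda p:np.array([-np.sin(np.radians(p)),np.cos(np.radians(p))])
hd=lambda p:np.array([np.cos(np.radians(p)),np.sin(np.radians(p))])
def hits(c,p,off,pad=.005):
    # lever zone in dock frame: |x|<.012, y>.066 ; body centre c+off*yh
    b=c+off*yh(p); pts=[M+dx*x+d*y for x in(-.012,0,.012) for y in(.066,.075,.085)]
    return max(min(.095+pad-abs(np.dot(q-b,hd(p))),.0375+pad-abs(np.dot(q-b,yh(p)))) for q in pts)
def sim(c,p,seq,s=1,T=7):
    out=[];w=-1
    for q in seq:
        for f in np.linspace(0,1,6):
            r=p+f*(q-p); cc=c+s*.059*(yh(p)-yh(r))
            for off in(0,s*.3*np.sin(np.radians(T))): w=max(w,hits(cc,r,off))
        c=c+s*.059*(yh(p)-yh(q));p=q;s=-s;out.append((c.copy(),q))
    return out,w
def search(c,p,n,s,end,N=20000,back=.009,seed=0):
    rng=np.random.default_rng(seed);best=None
    for _ in range(N):
        seq=[];pp=p;ss=s
        for k in range(n):
            pp=pp+ss*rng.uniform(12,55); seq.append(pp); ss=-ss
        seq[-1]=rng.uniform(*end)
        g=np.abs(np.diff([p]+seq))
        e=sim(c,p,seq,s)[0][-1][0]-M if (seq[-1]-seq[-2])*(-ss)>12 else None
        if e is None: continue
        e=np.array([np.dot(e,dx),np.dot(e,d)+back])
        cost=np.hypot(*e)*1000+.004*np.sum(g**2)
        if best is not None and cost>best[0]: continue
        w=sim(c,p,seq,s)[1]
        cost+=max(0,w)*3000
        if best is None or cost<best[0]: best=(cost,seq,e,w,sim(c,p,seq,s)[0])
    print("cost",best[0],"seq",np.round(best[1],1),"err dock x,y",best[2],"hit",best[3])
    for a,q in best[4]: print("  ",a,round(q,1))
E
python3 - <<'E'
from plan import *
for n,end in((4,(40,50)),(6,(40,50)),(6,(35,75)),(5,(115,128))): search(np.array([.5484,-.1065]),97.5,n,1,end)
E
```

```text
Still running in the background as job /tmp/bash_jobs.1000/f6c4fcbff287 (pid 809). You'll get a notice when it ends.
```

{"fn": "arm_command", "kwargs": {"delta_rot": [[0,0,7],[0,0,14],[0,0,21],[0,0,28],[0,0,35],[0,0,42],[0,0,49],[0,0,56],[0,0,63],[0,0,70],[0,0,75],[0,0,75]], "delta_pos": [[-0.03,-0.001,0],[-0.06,-0.003,0],[-0.09,-0.004,0],[-0.12,-0.005,0],[-0.16,-0.007,0],[-0.2,-0.009,0],[-0.24,-0.011,0],[-0.28,-0.013,0],[-0.32,-0.015,0],[-0.355,-0.017,0],[-0.355,-0.017,0],[-0.355,-0.017,0]], "gripper": [1,1,1,0,0,0,0,0,0,0,0,0]}}

```text
time: 6.32
position: [0.5461, -0.1091, 0.3624]
tool_rot: [0.998, 0.064, -0.001, -0.001]
ft_force: [0.1, -0.8, -0.2]
grip_width: 0.0423
grip_force: 0.0
```

Run:
```python
from h import *
o,r=tool();print(o["position"],o["grip_width"],delta([.5484,-.1065,.21],-82.5))
S=viewer.camera("scene");T=viewer.camera("top")
cv2.imwrite("pics/k1.png",np.vstack([cv2.resize(x,None,fx=3,fy=3,interpolation=cv2.INTER_CUBIC) for x in(S["pixels"][195:295,230:430],T["pixels"][120:220,140:340])]))
```

```text
[ 0.5461 -0.1091  0.3624] 0.04230825394220293 (array([-0.1,  0.1, -0.2]), array([ 0.0029, -0.0021,  0.1524]))
```

View pics/k1.png

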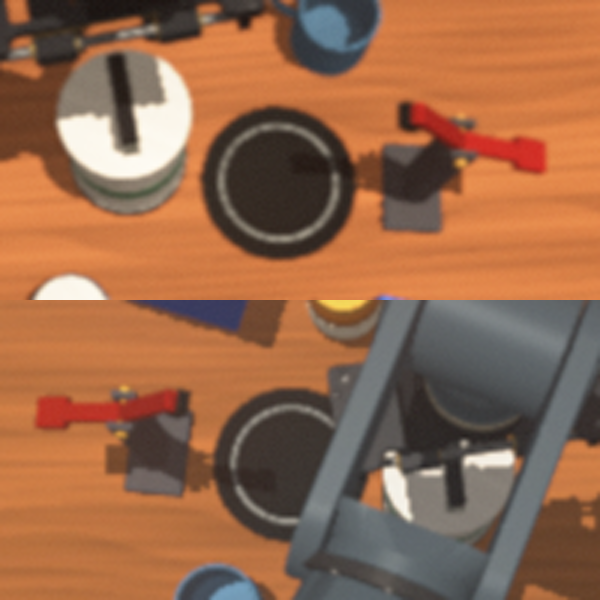

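The crops show the lever at its stop: tip at scene crop (410,112) and tail pad at (530,155). The keg has not moved, with its handle at (122,103), and the gripper is above it.

```bash
pkill -f plan; kill -- -$(cat /tmp/bash_jobs.1000/f6c4fcbff287/pid); timeout 60 python3 - <<'E'
from plan import *
from scipy.optimize import least_squares
c0=np.array([.5484,-.1065])
def f(v):
    seq=[110,*v]; e=sim(c0,97.5,seq)[0][-1][0]-M+.009*d
    return np.r_[e*1000,.05*np.diff(seq)]
for end in(45,52,60):
    r=least_squares(lambda v:f([*v,end]),[75,100,72,97],max_nfev=15)
    s=[110,*r.x.round(0),end];o,w=sim(c0,97.5,s);e=o[-1][0]-M;print(s,e@dx,e@d,w,[x[0].round(3).tolist() for x in o])
E
```

```text
[110, np.float64(73.0), np.float64(88.0), np.float64(55.0), np.float64(76.0), 45] 7.364535991556395e-05 -0.009162143102013864 0.01447000692207405 [[0.545, -0.094], [0.544, -0.057], [0.547, -0.041], [0.558, -0.01], [0.566, 0.01], [0.582, 0.037]]
[110, np.float64(71.0), np.float64(85.0), np.float64(53.0), np.float64(78.0), 52] -0.0004174613511715104 -0.009521793647994723 0.020796985525201244 [[0.545, -0.094], [0.545, -0.055], [0.548, -0.041], [0.56, -0.01], [0.57, 0.013], [0.581, 0.037]]
[110, np.float64(69.0), np.float64(83.0), np.float64(50.0), np.float64(80.0), 60] 0.0003659649800042942 -0.007587421877498059 0.02420408322871458 [[0.545, -0.094], [0.546, -0.053], [0.549, -0.039], [0.563, -0.008], [0.575, 0.02], [0.582, 0.039]]
```

{"fn": "arm_command", "kwargs": {"delta_rot": [[0,0,0],[0,0,0],[0,0,0],[0,0,0],[0,0,0],[0,0,0],[0,0,0],[0,0,0],[0,0,0],[0,0,0]], "delta_pos": [[0.002,-0.002,0.03],[0.002,-0.002,0.06],[0.002,-0.002,0.09],[0.002,-0.002,0.11],[0.002,-0.002,0.13],[0.002,-0.002,0.152],[0.002,-0.002,0.152],[0.002,-0.002,0.152],[0.002,-0.002,0.152],[0.002,-0.002,0.152]], "gripper": [0,0,0,0,0,0,1,1,1,1], "grip_force": 50}}

```text
time: 7.25
position: [0.55, -0.105, 0.2131]
tool_rot: [0.998, 0.067, 0.002, 0.001]
ft_force: [0.7, 0.4, 1.2]
grip_width: 0.0242
grip_force: 0.0
```

```bash
sed -i 's/for off in(0,s\*.3\*np.sin(np.radians(T))):/for off in([s*.3*np.sin(np.radians(T))]+([0] if f in(0,1) else [])):/' plan.py
timeout 60 python3 - <<'E'
from plan import *
from scipy.optimize import least_squares
o_,_=tool(); print(o_["grip_width"])
c0=np.array([.5484,-.1065])
for end in(37,42):
  for lat in(0,.006):
    def f(v):
        seq=[110,*v]; e=sim(c0,97.5,seq)[0][-1][0]-M+.011*d-lat*dx
        return np.r_[e*1000,.05*np.diff(seq)]
    r=least_squares(lambda v:f([*v,end]),[75,100,72,97],max_nfev=15)
    s=[110,*r.x.round(0),end];o,w=sim(c0,97.5,s);e=o[-1][0]-M;print(s,e@dx,e@d,w,[x[0].round(3).tolist() for x in o])
E
```

```text
0.024171357822782305
[110, np.float64(75.0), np.float64(92.0), np.float64(58.0), np.float64(73.0), 37] 0.0002587950493544834 -0.010577538629456125 -0.004644026888804623 [[0.545, -0.094], [0.544, -0.059], [0.546, -0.041], [0.555, -0.008], [0.561, 0.006], [0.582, 0.036]]
[110, np.float64(73.0), np.float64(87.0), np.float64(53.0), np.float64(71.0), 37] 0.006032092149713459 -0.011669691209648026 -0.005097343794174064 [[0.545, -0.094], [0.544, -0.057], [0.547, -0.042], [0.559, -0.01], [0.567, 0.006], [0.588, 0.034]]
[110, np.float64(74.0), np.float64(89.0), np.float64(56.0), np.float64(75.0), 42] 0.00027622693183671263 -0.010629249415092242 0.0008462627184694579 [[0.545, -0.094], [0.544, -0.058], [0.546, -0.042], [0.556, -0.01], [0.565, 0.007], [0.582, 0.036]]
[110, np.float64(71.0), np.float64(84.0), np.float64(51.0), np.float64(72.0), 42] 0.006075256405396833 -0.011983603451847496 -0.002487582137759875 [[0.545, -0.094], [0.545, -0.055], [0.548, -0.042], [0.561, -0.011], [0.571, 0.008], [0.588, 0.034]]
```

{"fn": "arm_command", "kwargs": {"delta_rot": [[0,0,0],[0,0,0],[0,0,0],[0,0,0]], "delta_pos": [[0,0,0],[0,0,0],[0,0,0],[0,0,0]], "gripper": [1,1,1,1]}}

```text
time: 7.58
position: [0.5489, -0.1053, 0.212]
tool_rot: [0.998, 0.067, 0.0, 0.0]
ft_force: [0.2, -0.1, 0.3]
grip_width: 0.0025
grip_force: 0.0
```

Run:
```python
from h import *
S=viewer.camera("scene")
show(S,(200,160,340,265),5,"pics/k2.png"); print(status.get_obs()["grip_width"],proj(S,status.get_obs()["position"]))
```

```text
0.0012692617993074276 [271.3666 229.4939]
```

View pics/k2.png

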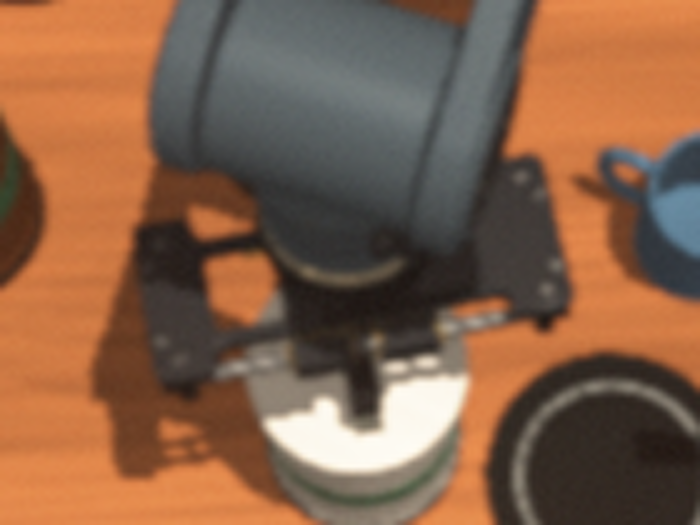

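The crop shows the fingers shut above the bar at crop (365,350), not around it. The real tips seem to sit higher than reported, so I'll touch down on the bar to measure the offset.

{"fn": "arm_command", "kwargs": {"delta_rot": [[0,0,0],[0,0,0],[0,0,0],[0,0,0]], "delta_pos": [[0,0,0.001],[0,0,0.003],[0,0,0.004],[0,0,0.004]], "gripper": [1,1,1,1]}}

```text
time: 7.97
position: [0.5487, -0.1052, 0.2073]
tool_rot: [0.998, 0.067, -0.0, -0.0]
ft_force: [0.4, 0.0, -0.0]
grip_width: 0.0004
grip_force: 0.3
```

{"fn": "arm_command", "kwargs": {"delta_rot": [[0,0,0],[0,0,0],[0,0,0],[0,0,0]], "delta_pos": [[0,0,0.002],[0,0,0.004],[0,0,0.006],[0,0,0.006]], "gripper": [1,1,1,1]}}

```text
time: 8.3
position: [0.5491, -0.1053, 0.2072]
tool_rot: [0.998, 0.067, 0.001, 0.001]
ft_force: [-9.4, 2.4, 29.1]
grip_width: 0.0006
grip_force: 15.0
```

Contact at a reported z of 0.2075 means the real tips are about 27 mm above the reported TCP, which fits the tail press too. I'll regrasp with the reported z at 0.183.

{"fn": "arm_command", "kwargs": {"delta_rot": [[0,0,0],[0,0,0],[0,0,0],[0,0,0],[0,0,0],[0,0,0],[0,0,0],[0,0,0],[0,0,0],[0,0,0],[0,0,0],[0,0,0]], "delta_pos": [[0,0,-0.015],[0,0,-0.03],[0,0,-0.03],[0,0,-0.03],[0,0,-0.03],[0,0,-0.03],[0,0,-0.03],[0,0,-0.02],[0,0,-0.01],[0,0,0],[0,0,0.01],[0,0,0.019]], "gripper": [0,0,0,0,0,0,0,0,0,0,0,0]}}

```text
time: 9.3
position: [0.5481, -0.1049, 0.1806]
tool_rot: [0.998, 0.067, -0.001, -0.0]
ft_force: [0.1, -0.2, -0.4]
grip_width: 0.0431
grip_force: 0.0
```

{"fn": "arm_command", "kwargs": {"delta_rot": [[0,0,0],[0,0,0],[0,0,0],[0,0,0],[0,0,0],[0,0,0],[0,0,0]], "delta_pos": [[0,0,0],[0,0,0],[0,0,0],[0,0,0],[0,0,0],[0,0,0],[0,0,0]], "gripper": [1,1,1,1,1,1,1], "grip_force": 50}}

```text
time: 9.88
position: [0.5499, -0.1065, 0.1832]
tool_rot: [0.998, 0.067, 0.001, 0.001]
ft_force: [1.1, -3.9, -0.4]
grip_width: 0.0153
grip_force: 49.9
```

```bash
cat > step.py <<'E'
from h import *
import sys,json
def step(s,sw,T=7.5,nt=4,ns=None,nl=4,h=.197,r=.059,bias=.001):
    # frame: tool start axes: x=-yh (far), y=-hd, z down; tcp at h above counter
    ns=ns or int(np.ceil(abs(sw)/5.5))
    piv=np.array([-s*r,0,h]); ax=np.array([0,-1,0])  # hd = -tool y
    def pose(t,w,b):
        Rt=R.from_rotvec(np.radians(-s*t)*ax); Rw=R.from_rotvec(np.radians(w)*np.array([0,0,-1]))
        Q=Rw*Rt; return Q,piv+Q.apply(-piv)+[0,0,b]
    L=[pose(T*(k+1)/nt,0,bias) for k in range(nt)]+[pose(T,sw*(k+1)/ns,bias) for k in range(ns)]+[pose(T*(1-(k+1)/nl),sw,bias*(k<nl-1)) for k in range(nl)]
    L.append(L[-1])
    k=12 if len(L)<=12 else nt+ns
    base=(R.identity(),np.zeros(3))
    for part in (L[:k],L[k:]):
        if not part: continue
        Bi=base[0].inv()
        print("rot",[[round(float(x),1) for x in np.degrees((Bi*Q).as_rotvec())] for Q,_ in part])
        print("pos",[[round(float(x),4) for x in Bi.apply(p-base[1])] for _,p in part]); base=part[-1]
E
python3 -c "
from step import *
for s,w in((1,12.5),(-1,-35)): step(s,w)"
```

```text
rot [[0.0, 1.9, 0.0], [0.0, 3.7, 0.0], [0.0, 5.6, 0.0], [0.0, 7.5, 0.0], [0.3, 7.5, -4.2], [0.5, 7.5, -8.3], [0.8, 7.5, -12.5], [0.6, 5.6, -12.5], [0.4, 3.7, -12.5], [0.2, 1.9, -12.5], [0.0, 0.0, -12.5], [0.0, 0.0, -12.5]]
pos [[-0.0065, 0.0, -0.0008], [-0.013, 0.0, -0.0024], [-0.0196, 0.0, -0.0038], [-0.0262, 0.0, -0.005], [-0.0263, -0.0024, -0.005], [-0.0266, -0.0048, -0.005], [-0.027, -0.0071, -0.005], [-0.0205, -0.0085, -0.0038], [-0.0141, -0.01, -0.0024], [-0.0077, -0.0114, -0.0008], [-0.0014, -0.0128, 0.0], [-0.0014, -0.0128, 0.0]]
rot [[0.0, -1.9, 0.0], [0.0, -3.7, 0.0], [0.0, -5.6, 0.0], [0.0, -7.5, 0.0], [0.3, -7.5, 5.0], [0.7, -7.5, 10.0], [1.0, -7.5, 15.0], [1.3, -7.4, 20.0], [1.6, -7.4, 25.0], [2.0, -7.3, 30.0], [2.3, -7.3, 34.9]]
pos [[0.0065, 0.0, -0.0008], [0.013, 0.0, -0.0024], [0.0196, 0.0, -0.0038], [0.0262, 0.0, -0.005], [0.0263, -0.0029, -0.005], [0.0267, -0.0057, -0.005], [0.0273, -0.0085, -0.005], [0.0282, -0.0112, -0.005], [0.0293, -0.0139, -0.005], [0.0306, -0.0164, -0.005], [0.0321, -0.0188, -0.005]]
rot [[0.0, 1.9, 0.0], [-0.0, 3.8, 0.0], [0.0, 5.6, 0.0], [0.0, 7.5, 0.0], [0.0, 7.5, 0.0]]
pos [[-0.0064, 0.0, 0.002], [-0.0128, -0.0, 0.0043], [-0.019, -0.0, 0.0067], [-0.0253, 0.0, 0.0084], [-0.0253, 0.0, 0.0084]]
```

{"fn": "arm_command", "kwargs": {"delta_rot": [[0,1.9,0],[0,3.7,0],[0,5.6,0],[0,7.5,0]], "delta_pos": [[-0.0065,0,-0.001],[-0.013,0,-0.0025],[-0.0195,0,-0.004],[-0.026,0,-0.005]], "gripper": [1,1,1,1]}}

```text
time: 10.22
position: [0.5254, -0.1092, 0.1891]
tool_rot: [0.995, 0.066, 0.069, -0.003]
ft_force: [2.8, 0.4, 1.2]
grip_width: 0.0152
grip_force: 50.0
```

Run:
```python
from h import *
o,r=tool();print(o["position"],o["ft_force"],o["moment"],r.apply([0,0,1]),o["grip_width"])
S=viewer.camera("scene");show(S,(200,160,340,265),5,"pics/k3.png")
```

```text
[ 0.5254 -0.1092  0.1891] [2.7548 0.3924 1.2193] [-0.1367 -0.4659  0.0681] [ 0.137   0.0159 -0.9904] 0.015197834668175805
```

View pics/k3.png

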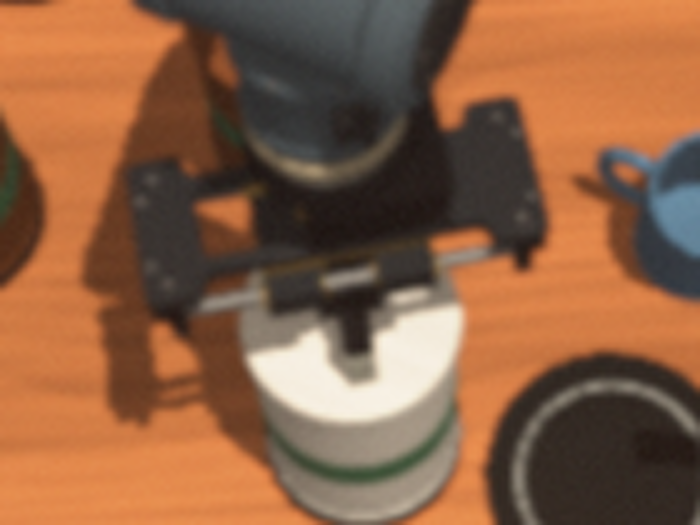

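The crop shows the keg rocked onto its near rim: the top has shifted toward the robot and more of the green band is visible at about (360,470). Next is the swing and set-down.

Run:
```python
import step as s_
from h import *
src=open('step.py').read().replace('k=12 if len(L)<=12 else nt+ns','k=nt')
exec(src); step(1,12.5)
exec(src.replace('k=nt','k=nt+ns')); step(1,17);step(-1,-34);step(1,15);step(-1,-36)
```

```text
rot [[0.0, 1.9, 0.0], [0.0, 3.7, 0.0], [0.0, 5.6, 0.0], [0.0, 7.5, 0.0]]
pos [[-0.0065, 0.0, -0.0008], [-0.013, 0.0, -0.0024], [-0.0196, 0.0, -0.0038], [-0.0262, 0.0, -0.005]]
rot [[0.5, -0.0, -4.1], [1.1, -0.0, -8.3], [1.6, 0.0, -12.4], [1.4, -1.9, -12.4], [1.2, -3.7, -12.4], [1.0, -5.6, -12.5], [0.8, -7.5, -12.5], [0.8, -7.5, -12.5]]
pos [[-0.0001, -0.0024, -0.0], [-0.0003, -0.0048, -0.0], [-0.0008, -0.0071, -0.0001], [0.0055, -0.0085, 0.0019], [0.0117, -0.01, 0.0041], [0.0178, -0.0114, 0.0066], [0.024, -0.0128, 0.0082], [0.024, -0.0128, 0.0082]]
rot [[0.0, 1.9, 0.0], [0.0, 3.7, 0.0], [0.0, 5.6, 0.0], [0.0, 7.5, 0.0], [0.3, 7.5, -4.2], [0.6, 7.5, -8.5], [0.8, 7.5, -12.7], [1.1, 7.4, -17.0]]
pos [[-0.0065, 0.0, -0.0008], [-0.013, 0.0, -0.0024], [-0.0196, 0.0, -0.0038], [-0.0262, 0.0, -0.005], [-0.0263, -0.0024, -0.005], [-0.0266, -0.0048, -0.005], [-0.027, -0.0072, -0.005], [-0.0277, -0.0096, -0.005]]
rot [[0.0, -1.9, -0.0], [0.0, -3.8, 0.0], [-0.0, -5.6, 0.0], [0.0, -7.5, 0.0], [0.0, -7.5, 0.0]]
pos [[0.0064, 0.0, 0.002], [0.0128, 0.0, 0.0043], [0.019, 0.0, 0.0067], [0.0253, 0.0, 0
[... 1299 characters left out ...]
, 0.0], [0.0, -3.7, 0.0], [0.0, -5.6, 0.0], [0.0, -7.5, 0.0], [0.3, -7.5, 5.1], [0.7, -7.5, 10.3], [1.0, -7.5, 15.4], [1.3, -7.4, 20.5], [1.7, -7.4, 25.7], [2.0, -7.3, 30.8], [2.4, -7.3, 35.9]]
pos [[0.0065, 0.0, -0.0008], [0.013, 0.0, -0.0024], [0.0196, 0.0, -0.0038], [0.0262, 0.0, -0.005], [0.0264, -0.0029, -0.005], [0.0267, -0.0059, -0.005], [0.0274, -0.0087, -0.005], [0.0283, -0.0115, -0.005], [0.0295, -0.0142, -0.005], [0.0309, -0.0168, -0.005], [0.0325, -0.0193, -0.005]]
rot [[-0.0, 1.9, -0.0], [-0.0, 3.8, -0.0], [-0.0, 5.6, -0.0], [0.0, 7.5, 0.0], [0.0, 7.5, 0.0]]
pos [[-0.0064, 0.0, 0.002], [-0.0128, 0.0, 0.0043], [-0.019, 0.0, 0.0067], [-0.0253, 0.0, 0.0084], [-0.0253, 0.0, 0.0084]]
```

{"fn": "arm_command", "kwargs": {"delta_rot": [[0.5,0,-4],[1.1,0,-8.3],[1.6,0,-12.5],[1.4,-1.9,-12.5],[1.2,-3.7,-12.5],[1,-5.6,-12.5],[0.8,-7.5,-12.5],[0.8,-7.5,-12.5]], "delta_pos": [[0,-0.0024,0],[-0.0003,-0.0048,0],[-0.0008,-0.0071,0],[0.0055,-0.0085,0.002],[0.0117,-0.01,0.004],[0.0178,-0.0114,0.0066],[0.024,-0.0128,0.0082],[0.024,-0.0128,0.0082]], "gripper": [1,1,1,1,1,1,1,1]}}

```text
time: 10.93
position: [0.5476, -0.0932, 0.1834]
tool_rot: [0.984, 0.176, -0.001, 0.002]
ft_force: [-4.0, -4.9, 6.3]
grip_width: 0.0151
grip_force: 49.9
```

{"fn": "arm_command", "kwargs": {"delta_rot": [[0,-1.9,0],[0,-3.7,0],[0,-5.6,0],[0,-7.5,0],[0.3,-7.5,5],[0.7,-7.5,10],[1,-7.5,15],[1.3,-7.4,20],[1.6,-7.4,25],[2,-7.3,30],[2.3,-7.3,35]], "delta_pos": [[0.0065,0,-0.001],[0.013,0,-0.0025],[0.0195,0,-0.004],[0.026,0,-0.005],[0.0263,-0.0029,-0.005],[0.0267,-0.0057,-0.005],[0.0273,-0.0085,-0.005],[0.0282,-0.0112,-0.005],[0.0293,-0.0139,-0.005],[0.0306,-0.0164,-0.005],[0.0321,-0.0188,-0.005]], "gripper": [1,1,1,1,1,1,1,1,1,1,1]}}

```text
time: 11.85
position: [0.5681, -0.0638, 0.1885]
tool_rot: [0.989, -0.131, -0.066, -0.008]
ft_force: [-2.5, 0.2, 5.8]
grip_width: 0.0153
grip_force: 50.0
```

{"fn": "arm_command", "kwargs": {"delta_rot": [[0,1.9,0],[0,3.8,0],[0,5.6,0],[0,7.5,0],[0,7.5,0]], "delta_pos": [[-0.0064,0,0.002],[-0.0128,0,0.0043],[-0.019,0,0.0067],[-0.0253,0,0.0084],[-0.0253,0,0.0084]], "gripper": [1,1,1,1,1]}}

```text
time: 12.27
position: [0.5441, -0.0573, 0.1837]
tool_rot: [0.992, -0.13, 0.002, 0.001]
ft_force: [3.1, -3.1, -3.0]
grip_width: 0.0158
grip_force: 50.0
```

Run:
```python
from h import *
o,r=tool();y=r.apply([0,1,0]);print(o["position"],o["ft_force"],o["moment"],r.apply([0,0,1]),np.degrees(np.arctan2(y[1],y[0]))+180)
S=viewer.camera("scene");show(S,(200,160,420,300),3.5,"pics/k4.png")
```

```text
[ 0.5441 -0.0573  0.1837] [ 3.1115 -3.1088 -3.0013] [-0.564  -0.6967 -0.013 ] [ 0.004  -0.0021 -1.    ] 75.0948045698974
```

View pics/k4.png

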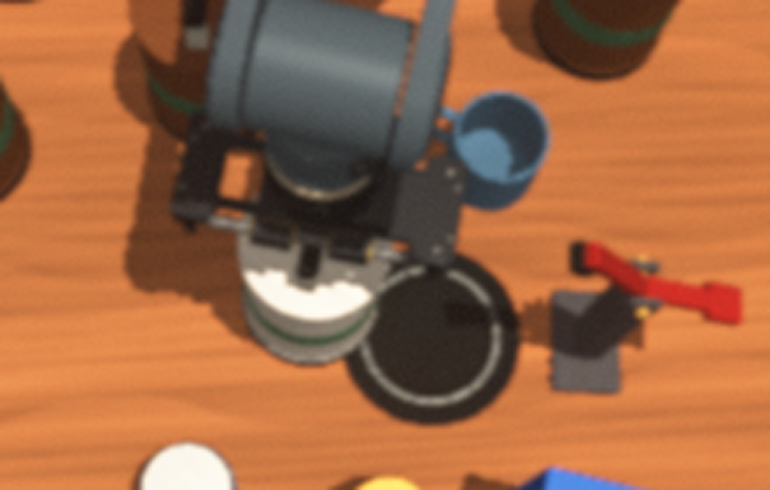

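The crop shows the keg upright at about (312,290), its front edge just over the mat's edge. The lever is still up and the bystanders are untouched. Next steps: near rim +17°, far rim −34°.

{"fn": "arm_command", "kwargs": {"delta_rot": [[0,1.9,0],[0,3.7,0],[0,5.6,0],[0,7.5,0],[0.3,7.5,-4.2],[0.6,7.5,-8.5],[0.8,7.5,-12.7],[1.1,7.4,-17]], "delta_pos": [[-0.0065,0,-0.0005],[-0.013,0,-0.002],[-0.0195,0,-0.0035],[-0.026,0,-0.0045],[-0.0263,-0.0024,-0.0045],[-0.0266,-0.0048,-0.0045],[-0.027,-0.0072,-0.0045],[-0.0277,-0.0096,-0.0045]], "gripper": [1,1,1,1,1,1,1,1]}}

```text
time: 12.98
position: [0.5233, -0.0413, 0.1889]
tool_rot: [0.997, 0.02, 0.068, -0.001]
ft_force: [4.0, -1.3, 5.9]
grip_width: 0.0155
grip_force: 49.9
```

{"fn": "arm_command", "kwargs": {"delta_rot": [[0,-1.9,0],[0,-3.8,0],[0,-5.6,0],[0,-7.5,0],[0,-7.5,0]], "delta_pos": [[0.0064,0,0.002],[0.0128,0,0.0043],[0.019,0,0.0067],[0.0253,0,0.0084],[0.0253,0,0.0084]], "gripper": [1,1,1,1,1]}}

```text
time: 13.4
position: [0.5478, -0.0405, 0.1833]
tool_rot: [1.0, 0.019, -0.002, 0.001]
ft_force: [-5.8, -2.8, 12.7]
grip_width: 0.0155
grip_force: 49.9
```

{"fn": "arm_command", "kwargs": {"delta_rot": [[0,-1.9,0],[0,-3.7,0],[0,-5.6,0],[0,-7.5,0],[0.3,-7.5,4.9],[0.6,-7.5,9.7],[1,-7.5,14.6],[1.3,-7.4,19.4],[1.6,-7.4,24.3],[1.9,-7.3,29.1],[2.2,-7.3,34]], "delta_pos": [[0.0065,0,-0.001],[0.013,0,-0.0025],[0.0195,0,-0.004],[0.026,0,-0.005],[0.0263,-0.0028,-0.005],[0.0267,-0.0055,-0.005],[0.0273,-0.0082,-0.005],[0.0281,-0.0109,-0.005],[0.0291,-0.0135,-0.005],[0.0304,-0.016,-0.005],[0.0318,-0.0183,-0.005]], "gripper": [1,1,1,1,1,1,1,1,1,1,1]}}

```text
time: 14.32
position: [0.5761, -0.0195, 0.1884]
tool_rot: [0.959, -0.276, -0.066, -0.018]
ft_force: [-3.8, 1.4, 10.4]
grip_width: 0.0156
grip_force: 50.0
```

{"fn": "arm_command", "kwargs": {"delta_rot": [[0,1.9,0],[0,3.8,0],[0,5.6,0],[0,7.5,0],[0,7.5,0]], "delta_pos": [[-0.0064,0,0.002],[-0.0128,0,0.0043],[-0.019,0,0.0067],[-0.0253,0,0.0084],[-0.0253,0,0.0084]], "gripper": [1,1,1,1,1]}}

```text
time: 14.73
position: [0.5556, -0.0065, 0.1837]
tool_rot: [0.962, -0.274, 0.002, 0.001]
ft_force: [3.5, -3.8, 1.8]
grip_width: 0.0155
grip_force: 50.0
```

```bash
timeout 100 python3 - <<'E'
from plan import *
from scipy.optimize import least_squares
o,r=tool();y=r.apply([0,1,0]);p=np.degrees(np.arctan2(y[1],y[0]))+180
print(o["time"],o["q"][5],o["position"],o["ft_force"],o["moment"],r.apply([0,0,1]),p)
S=viewer.camera("scene");show(S,(200,160,420,300),3.5,"pics/k5.png")
c0=o["position"][:2]
for end in(32,37,42):
    def f(v):
        e=sim(c0,p,[v[0],end])[0][-1][0]-M+.011*d; return np.array([e@d,.5*(e@dx)])*1000
    v=least_squares(f,[p+16],max_nfev=15).x
    oo,w=sim(c0,p,[v[0],end]);e=oo[-1][0]-M;print(v,end,e@dx,e@d,w,oo[-1][0])
E
```

```text
14.7333 1.9169956069106644 [ 0.5556 -0.0065  0.1837] [ 3.5262 -3.7815  1.7541] [-0.7275 -0.4876 -0.0534] [ 0.0026 -0.0034 -1.    ] 58.150858192656145
[70.3242] 32 0.0037274217613815657 -0.01121300918606149 -0.005292729721269179 [0.5854 0.0349]
[72.1011] 37 0.0006206517422977603 -0.01103043851023093 -0.0045219286059650365 [0.5823 0.0355]
[73.9967] 42 -0.002247367214928414 -0.01090896858726325 0.002560804507995361 [0.5795 0.0359]
```

{"fn": "arm_command", "kwargs": {"delta_rot": [[0,1.9,0],[0,3.7,0],[0,5.6,0],[0,7.5,0],[0.3,7.5,-5],[0.6,7.5,-9.5],[0.9,7.5,-14]], "delta_pos": [[-0.0065,0,-0.001],[-0.013,0,-0.0025],[-0.0195,0,-0.004],[-0.026,0,-0.005],[-0.0263,-0.0028,-0.005],[-0.0266,-0.0054,-0.005],[-0.0272,-0.008,-0.005]], "gripper": [1,1,1,1,1,1,1]}}

```text
time: 15.37
position: [0.5397, 0.014, 0.1889]
tool_rot: [0.986, -0.153, 0.067, 0.011]
ft_force: [3.7, -2.1, 7.9]
grip_width: 0.0153
grip_force: 50.0
```

{"fn": "arm_command", "kwargs": {"delta_rot": [[0,-1.9,0],[0,-3.8,0],[0,-5.6,0],[0,-7.5,0],[0,-7.5,0]], "delta_pos": [[0.0064,0,0.002],[0.0128,0,0.0043],[0.019,0,0.0067],[0.0253,0,0.0084],[0.0253,0,0.0084]], "gripper": [1,1,1,1,1]}}

```text
time: 15.78
position: [0.5627, 0.0057, 0.1831]
tool_rot: [0.988, -0.156, -0.002, 0.001]
ft_force: [-6.8, -2.6, 15.3]
grip_width: 0.0158
grip_force: 50.0
```

{"fn": "arm_command", "kwargs": {"delta_rot": [[0,-1.9,0],[0,-3.7,0],[0,-5.6,0],[0,-7.5,0],[0.3,-7.5,5.1],[0.7,-7.5,10.3],[1,-7.5,15.4],[1.3,-7.4,20.5],[1.7,-7.4,25.7],[2,-7.3,30.8],[2.4,-7.3,35.9]], "delta_pos": [[0.0065,0,-0.001],[0.013,0,-0.0025],[0.0195,0,-0.004],[0.026,0,-0.005],[0.0264,-0.0029,-0.005],[0.0267,-0.0059,-0.005],[0.0274,-0.0087,-0.005],[0.0283,-0.0115,-0.005],[0.0295,-0.0142,-0.005],[0.0309,-0.0168,-0.005],[0.0325,-0.0193,-0.005]], "gripper": [1,1,1,1,1,1,1,1,1,1,1]}}

```text
time: 16.7
position: [0.5972, 0.0167, 0.1883]
tool_rot: [0.889, -0.453, -0.061, -0.03]
ft_force: [-2.3, 1.9, 10.6]
grip_width: 0.0157
grip_force: 50.0
```

{"fn": "arm_command", "kwargs": {"delta_rot": [[0,1.9,0],[0,3.8,0],[0,5.6,0],[0,7.5,0],[0,7.5,0]], "delta_pos": [[-0.0064,0,0.002],[-0.0128,0,0.0043],[-0.019,0,0.0067],[-0.0253,0,0.0084],[-0.0253,0,0.0084]], "gripper": [1,1,1,1,1]}}

```text
time: 17.12
position: [0.5834, 0.0363, 0.1838]
tool_rot: [0.892, -0.452, 0.002, 0.001]
ft_force: [1.7, -5.0, 6.6]
grip_width: 0.0154
grip_force: 50.0
```

```bash
timeout 100 python3 - <<'E'
from plan import *
o,r=tool();y=r.apply([0,1,0]);p=np.degrees(np.arctan2(y[1],y[0]))+180
e=o["position"][:2]-M
print(o["time"],o["position"],o["ft_force"],r.apply([0,0,1]),p,e@dx,e@d)
S=viewer.camera("scene");T=viewer.camera("top")
cv2.imwrite("pics/k6.png",np.vstack([cv2.resize(x,None,fx=3,fy=3,interpolation=cv2.INTER_CUBIC) for x in(S["pixels"][195:295,250:450],T["pixels"][120:220,140:340])]))
E
```

```text
17.1167 [0.5834 0.0363 0.1838] [ 1.7332 -5.0395  6.575 ] [ 0.0017 -0.0034 -1.    ] 36.27467403122034 0.0015700582876567136 -0.010063831877771755
```

View pics/k6.png

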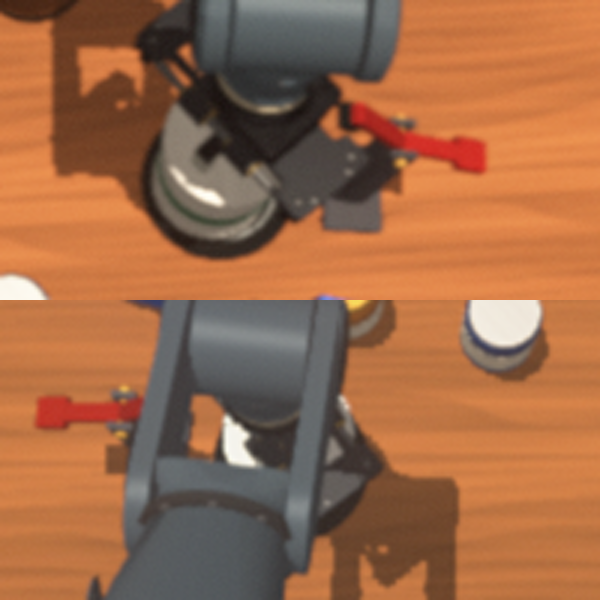

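The crops show the keg upright on the mat, with mat visible all round the front edge at scene crop (150–280, 190–255). The raised lever tip at (350,115) is just clear of the gripper body. Releasing and going straight up.

{"fn": "arm_command", "kwargs": {"delta_rot": [[0,0,0],[0,0,0],[0,0,0],[0,0,0],[0,0,0],[0,0,0],[0,0,0],[0,0,0],[0,0,0],[0,0,0],[0,0,0],[0,0,0]], "delta_pos": [[0,0,0],[0,0,0],[0,0,0],[0,0,0],[0,0,0],[0,0,-0.015],[0,0,-0.03],[0,0,-0.06],[0,0,-0.1],[0,0,-0.14],[0,0,-0.16],[0,0,-0.16]], "gripper": [0,0,0,0,0,0,0,0,0,0,0,0]}}

```text
time: 18.22
position: [0.5858, 0.0362, 0.3478]
tool_rot: [0.892, -0.453, 0.005, -0.002]
ft_force: [0.3, 0.2, 0.0]
grip_width: 0.0434
grip_force: 0.0
```

```bash
timeout 100 python3 - <<'E'
from plan import *
o,r=tool();p=o["position"];print(o["time"],p,o["ft_force"])
# hover above lever tip on mat side: tool y along dock x
# contact points on upper face of front arm: real tip z = reported + .0275
H=M+.135*d
for name,y,zr in(("hover",.070,.33),("start",.076,.31)):
    q=M+y*d; print(name,q,delta([q[0],q[1],zr-.0275],da-90))
for a in(1.0,.8,.6,.4,.2,0):
    q=H-d*(.075*np.cos(a)+.005*np.sin(a)*-1); print(a,.135-(.075*np.cos(a)-(-.0)*0),"z",.207+.075*np.sin(a)+.005*np.cos(a))
S=viewer.camera("scene");h=cv2.cvtColor(S["pixels"],cv2.COLOR_BGR2HSV)
w=blobs(((h[...,2]>150)&(h[...,1]<70)).astype(np.uint8),(280,205,360,290))
for x in w[:2]: e=cv2.fitEllipse(cv2.convexHull(x));print(e,onz(S,e[0],.185)[:2]-M)
E
```

```text
18.2167 [0.5858 0.0362 0.3478] [0.3203 0.1576 0.0394]
hover [0.5913 0.116 ] (array([   0.3,   -0.7, -137. ]), array([-0.0615, -0.0512,  0.0453]))
start [0.592 0.122] (array([   0.3,   -0.7, -137. ]), array([-0.0661, -0.0552,  0.0653]))
1.0 0.09447732705988954 z 0.27281183538993287
0.8 0.08274699679896261 z 0.2642852403642
0.6 0.07309982888177413 z 0.25347486357917604
0.4 0.06592042544978363 z 0.24081168064316322
0.2 0.061495006661906895 z 0.2268005326988358
0 0.06000000000000001 z 0.212
((334.6174011230469, 250.39674377441406), (21.72764015197754, 33.1937370300293), 34.0180778503418) [0.0255 0.0091]
((323.986083984375, 226.78335571289062), (13.810395240783691, 21.85334587097168), 84.30287170410156) [-0.0399 -0.0123]
```

{"fn": "arm_command", "kwargs": {"delta_rot": [[0,0,0],[0,0,0],[0,0,0],[0,0,0],[0,0,0],[0,0,0],[0,0,0],[0,0,0],[0,0,0],[0,0,0]], "delta_pos": [[-0.02,-0.017,0],[-0.04,-0.034,0],[-0.061,-0.052,0],[-0.061,-0.052,0],[-0.061,-0.052,0],[-0.061,-0.052,0],[-0.061,-0.052,0],[-0.061,-0.052,0.02],[-0.061,-0.052,0.045],[-0.061,-0.052,0.06]], "gripper": [1,1,1,1,1,1,1,1,1,1], "grip_force": 20}}

```text
time: 19.1
position: [0.5876, 0.1149, 0.2795]
tool_rot: [0.891, -0.454, -0.002, 0.001]
ft_force: [0.1, -0.9, -0.0]
grip_width: 0.0007
grip_force: 0.0
```

{"fn": "arm_command", "kwargs": {"delta_rot": [[0,0,0],[0,0,0],[0,0,0],[0,0,0],[0,0,0],[0,0,0],[0,0,0],[0,0,0]], "delta_pos": [[0,0,0.01],[0,0,0.02],[0,0,0.03],[0,0,0.04],[0,0,0.05],[0,0,0.06],[0,0,0.07],[0,0,0.08]], "gripper": [1,1,1,1,1,1,1,1]}}

```text
time: 19.77
position: [0.5891, 0.1157, 0.2014]
tool_rot: [0.892, -0.453, -0.0, 0.0]
ft_force: [0.5, -1.1, 3.0]
grip_width: 0.0002
grip_force: 1.5
```

{"fn": "arm_command", "kwargs": {"delta_rot": [[0,0,0],[0,0,0],[0,0,0]], "delta_pos": [[0,0,0.005],[0,0,0.01],[0,0,0.015]], "gripper": [1,1,1]}}

```text
time: 20.02
position: [0.5881, 0.116, 0.1858]
tool_rot: [0.892, -0.453, -0.001, 0.001]
ft_force: [-0.0, -1.9, 2.7]
grip_width: 0.0003
grip_force: 1.5
```

{"fn": "arm_command", "kwargs": {"delta_rot": [[0,0,0],[0,0,0],[0,0,0]], "delta_pos": [[0,0,0.001],[0,0,0.003],[0,0,0.004]], "gripper": [1,1,1]}}

```text
time: 20.27
position: [0.5881, 0.1161, 0.1841]
tool_rot: [0.892, -0.453, -0.001, 0.001]
ft_force: [-4.8, -2.4, 14.9]
grip_width: 0.0003
grip_force: 7.5
```

{"fn": "arm_command", "kwargs": {"delta_rot": [[0,0,0],[0,0,0]], "delta_pos": [[0,0,0.002],[0,0,0.002]], "gripper": [1,1]}}

```text
time: 20.43
position: [0.5882, 0.1161, 0.1841]
tool_rot: [0.892, -0.453, -0.0, 0.001]
ft_force: [-6.1, -2.2, 18.1]
grip_width: 0.0004
grip_force: 9.1
```

{"fn": "arm_command", "kwargs": {"delta_rot": [[0,0,0],[0,0,0],[0,0,0],[0,0,0],[0,0,0],[0,0,0],[0,0,0],[0,0,0],[0,0,0],[0,0,0],[0,0,0],[0,0,0]], "delta_pos": [[0,0,-0.02],[0,0,-0.05],[0,0,-0.09],[0,0,-0.13],[0,0,-0.17],[0.03,0.02,-0.18],[0.06,0.04,-0.18],[0.09,0.06,-0.18],[0.12,0.09,-0.18],[0.15,0.11,-0.18],[0.18,0.13,-0.18],[0.18,0.13,-0.18]], "gripper": [1,1,1,1,1,1,1,1,1,1,1,1]}}

```text
time: 21.43
position: [0.5902, -0.112, 0.3598]
tool_rot: [0.89, -0.456, -0.0, 0.002]
ft_force: [1.3, 0.2, 0.1]
grip_width: 0.0005
grip_force: 0.0
```

Run:
```python
from h import *
o,r=tool();print(o["time"],o["position"],o["ft_force"])
S=viewer.camera("scene");T=viewer.camera("top")
cv2.imwrite("pics/end.png",np.vstack([cv2.resize(x,None,fx=3,fy=3,interpolation=cv2.INTER_CUBIC) for x in(S["pixels"][195:295,250:450],T["pixels"][120:220,140:340])]))
H=np.array([.599,.1806,.207]);d=np.array([.1185,.993,0])
for a in(0,.1): print(a,proj(S,H-d*.101*np.cos(a)+[0,0,.101*np.sin(a)+.005]),proj(T,H-d*.101*np.cos(a)+[0,0,.101*np.sin(a)+.005]))
M=np.array([.583,.0465,0])
for c in(S,T):
    h=cv2.cvtColor(c["pixels"],cv2.COLOR_BGR2HSV); m=np.int32(proj(c,M+[0,0,.185]))
    for x in blobs(((h[...,2]>150)&(h[...,1]<70)).astype(np.uint8),(m[0]-35,m[1]-35,m[0]+35,m[1]+35))[:2]:
        e=cv2.fitEllipse(cv2.convexHull(x));print(e,onz(c,e[0],.185)-M)
```

```text
21.4333 [ 0.5902 -0.112   0.3598] [1.2827 0.2459 0.145 ]
0 [344.6941 239.3189] [218.6328 160.3731]
0.1 [345.4987 238.376 ] [218.0575 159.6469]
((325.4671630859375, 242.80897521972656), (43.99419021606445, 45.30207824707031), 135.489501953125) [ 0.0038 -0.0127  0.185 ]
((234.6526641845703, 163.32223510742188), (39.667762756347656, 43.46665954589844), 20.874650955200195) [ 0.0005 -0.0063  0.185 ]
```

View pics/end.png

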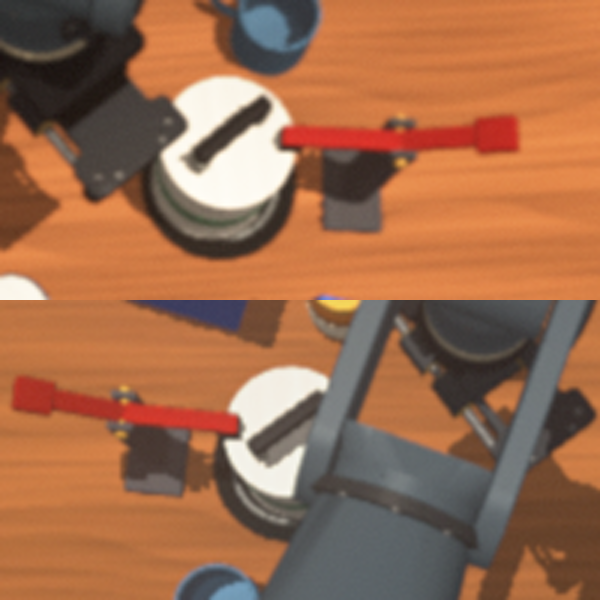

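The crops show the lever level, with its front end at scene crop (288,135) over the keg's rim. The keg is upright and on the mat, about 11 mm from its centre against 21 mm of slack, and the arm is clear.

```bash
python3 -c "
from rig import robot
print(robot.hand_in())"
```

```text
the job is handed in; nothing more can be done
None
```

I raised the lever, walked the keg onto the mat in six alternating rim steps (three per rim), released it upright, pressed the lever fully down, and handed the job in at about 21 s; no verdict came back.

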